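Lock the sample box and bring away the key

TASK

The key was left half turned in the lock on top of the grey steel box. Turn it clockwise until the locking arm is fully home under its keeper, turn it back to the one position where it comes out, draw it out without forcing it, and lay it in the open grey tray. Leave the bottles and the timer alone.

Things in the scene. Friction and masses are not known exactly. Their poses are not given: they have to be found in the camera images.
- lockbox: Grey steel box, 150 (x) x 160 (y) mm, flat top 70 mm above its origin (centre of the underside); it does not move. Its aluminium lid (rear half of the top) is shut and needs no handling. On the front half stands a round lock case, 44 mm across, axis vertical at x -36, y -22 mm.
- lock_face (a point): Centre of the keyhole in the lock's top face, on the lock's axis, 95 mm above the box's underside; axes as the box's. The brass face plate is 5 mm thick with a round hole 15.5 mm across and one notch 9 mm wide for the key's lug. The notch points to the box's -x side, but the face is fitted turned from that by up to 0.25 rad either way (not measured; it stays so).
- keyhole_underside (a point): Point on the lock's axis at the underside of the face plate, 90 mm above the box's underside. The lug rises past here only within about 0.12 rad of the notch; elsewhere the plate holds it down after 2 mm of free lift: a pull of 7 N is enough to tell, over 25 N there, or over 0.2 N m against the arm's stop, is forcing the lock. Nothing stops the key at the notch: it can be turned past it.
- key: Key standing upright in the lock, 50 g. Origin: centre of the shaft's tip, z up along the shaft. Steel shaft 14 mm across; lug 6 mm wide, 6 mm tall (4 to 10 mm above the tip) along the key's +x to 13 mm from the axis. In the lock the tip is 17 mm below the lock face; risen 15 mm the lug is clear. At the start the lug points about 0.6 rad clockwise (from above) of the box's -x, past the notch.
- key_head (a point): Centre of the key's flat black head, 46 mm above its tip, axes as the key's. The head is 34 (x) x 10 (y) x 28 (z) mm; grip it across its 10 mm. Its underside is 15 mm above the lock face while the key is in the lock. Under load it twists by 0.1 to 0.3 rad in the fingers, and keeps part of that.
- locking_arm (a joint): Turn of the flat steel arm (72 mm long) under the lock case, rad: 0 free, 0.5 at its stop, home under the keeper on the lid; starts at 0 to 0.15. The key's lug meets it after 0.15 to 0.4 rad of clockwise turning and pushes it against about 0.05 N m of friction; at the stop (lug 1.3 rad clockwise of the box's -x) the torque rises sharply. It stays when the key turns back.
- tray: Open grey plastic tray, 130 (x) x 90 (y) x 26 mm high, walls and floor 3 mm, standing on the worktop. Origin: centre of its underside.
- bottle_amber: Amber bottle, 58 mm across, 124 mm tall, origin at the centre of its underside. Leave it alone.
- bottle_small: Small white bottle with a red cap, 42 mm across, 82 mm tall, origin at the centre of its underside. Leave it alone.
- timer: Small white bench timer lying flat, 34 (x) x 64 (y) x 16 mm, origin at the centre of its underside. Leave it alone.
Things that resemble listed ones, but are neither listed nor needed, are in the scene too. There is more than one size of the key; the one meant has the size given above.

How it is judged:
By the outcome, as a careful person would: the job done as asked, in the order asked, and still so for the second after the job is handed in, with the robot touching nothing.
It also fails if it takes over 72 s, if anything falls off the work surface, if the arm or the gripper's body presses on something with over 40 N, if the wrist force passes 120 N, or if a joint passes its speed limit or range.

ROBOT

A 6-joint arm with a two-finger parallel gripper is mounted at the origin on a cart in front of the work surface, level with it; the furniture and walls round the work are solid. World frame = base frame: x ahead of the robot, y to its left, z up, the work surface at z = 0. Lengths are in m, angles in rad, forces in N, time in s.
With the tool pointing down it reaches from about 0.4 to 0.825 m from the base axis. Payload 7 kg.
Tool frame: the origin (TCP) lies at the very end of the fingers, on their centre line; the grasp point (between the pads) lies 19 mm behind it; z points along the fingers, y is the line along which they close (so a half turn about z gives the same grasp; the last joint's range is limited). The gripper opens to 88 mm and grips with 3 to 60 N. Pads are 19 mm wide; open, the fingers measure 130 mm over their backs; the gripper's body (78 mm by 193 mm) begins 47 mm behind the grasp point.
Start: joints at [1.452, 0.359, 0.012, 0, -1.224, -0.288], TCP at [0.267, 0.62, 0.227] pointing down, gripper open.
Joint ranges: [-3.07, 3.07], [-1.43, 2.12], [-1.02, 1.25], [-3.03, 1.67], [-3.05, -0], [-3.03, 3.03]. Speed limits (rad/s): [2.39, 2.39, 3.01, 3.14, 3.14, 3.14].

INTERFACE

Orientations are given as [roll, pitch, yaw] about the fixed x, y, z axes, in that order (R = Rz(yaw) Ry(pitch) Rx(roll)).
In Python, from station import arm gives the robot as it stands. The module is installed in compiled form; this text tells all that it offers.
- The arm moves only by the shell command python3 -m crank 'ROWS' [FORCE]. ROWS is JSON, a list of rows, each an object of numbers: "dx", "dy", "dz": the shift along the world's x, y, z in m; "twist": the turn about the world's z in degrees; "grip": the opening, from -1 (shut) to 1 (fully open). A call has exactly 5 rows; each row is the pose to reach, as a shift and turn from the pose commanded when the call began; what a row does not reach only later rows make up. A row lasts 1/12 s, in which the tool goes at most 41.7 mm and 7.16 degrees, less where a joint would pass 70% of its speed; a pose out of reach is approached as far as the arm can. A call with a gripper value outside its range is refused whole. The fingers move at their own pace and stop on an object; FORCE is the grip in N (left out, the last holds). Time passes only in rows, so rows that repeat a pose let the fingers close, or fill a call up. It gives the time, the measured TCP pose, the force, the opening and the grip force at its end, in the units of the state.
- arm.get_state(): the state, without advancing time (a new reading comes with each control period).
- arm.grab_frame(name): name is "side" or "top" or "wrist"; returns the picture (480x640x3 uint8, red, green, blue); there is no depth.
- arm.get_calibration(name): a dict with "fx", "fy", "cx", "cy" (pixels), "k1" (the pictures are not rectified: a ray, as slopes to the right and down, at radius r is drawn at 1 + k1 r^2 times it, then the intrinsics apply), "cam_to_world" (4x4, takes a point from camera to world coordinates); the wrist camera has in their place "tool_from_camera" (4x4, takes a point from camera to tool coordinates, whose origin is the TCP and whose axes are the flange's). Camera axes: x right, y down, z forward; pixel columns grow to the right and rows downward; lengths in m; the calibration is good to about 2 mm. A picture is of the moment at which its call begins: read the wrist's pose just before it. get_calibration takes no time and is no camera call.
- arm.job_done(): hands the job in; it is judged then, once.
The state is a dict: "t": time; "q": joint angles; "qd": joint speeds; "joint_efforts": joint torques, N m; "eef_pos": TCP position; "ee_rot": TCP orientation; "force": force on the tool from outside, world axes, zero at the start; "moment": the same for the moment, N m; "width": finger opening in m; "gripper_force": force on a finger pad.
Only numpy, scipy, OpenCV 4.12 (cv2) and the standard library are available. Lean on these libraries where they do the work, as an engineer would, in place of code of your own. Each camera call takes 0.05 s, during which the arm holds its last target. There are 200 camera calls.

## Working session

There is one attempt and no reset: what is moved stays moved. The work goes in short steps, Python scripts to look and compute and a shell command to move; the robot and the scene stay as the last step left them, time stands still between calls to the robot, and variables do not carry over. Pictures are saved under pics/ and viewed, at most 10 in all, crops included, and the job is handed in when it is done.

```bash
mkdir -p pics; cat > h.py <<'E'
from station import arm
import numpy as np, cv2
from scipy.spatial.transform import Rotation as R
def save(n,f):
    im=arm.grab_frame(n); cv2.imwrite(f'pics/{f}.png',im[:,:,::-1]); return im
def ray(n,u,v,st=None):
    c=arm.get_calibration(n)
    d=np.array([(u-c['cx'])/c['fx'],(v-c['cy'])/c['fy']]); p=d.copy()
    for _ in range(20): p=d/(1+c['k1']*(p@p))
    if n=='wrist':
        T=np.eye(4); T[:3,:3]=R.from_euler('xyz',st['ee_rot']).as_matrix(); T[:3,3]=st['eef_pos']; M=T@np.array(c['tool_from_camera'])
    else: M=np.array(c['cam_to_world'])
    return M[:3,3],M[:3,:3]@np.array([*p,1])
def onz(n,u,v,z,st=None):
    o,d=ray(n,u,v,st); return o+d*(z-o[2])/d[2]
E
python3 - <<'E'
from h import *
s=arm.get_state(); print(s)
save('side','s0'); save('top','t0')
for n in ('side','top','wrist'): print(n,arm.get_calibration(n))
E
```

```text
{'t': 0.0, 'q': array([ 1.45209006e+00,  3.59377810e-01,  1.10706891e-02, -3.56733240e-04,
       -1.22411197e+00, -2.88101159e-01]), 'qd': array([-0.00065538,  0.00045311,  0.00128026,  0.00116774, -0.00082642,
        0.00126701]), 'joint_efforts': array([ 4.29944259e-05, -5.82723427e+01,  2.93049020e+01,  6.99758381e+00,
        7.00752513e-03, -1.61427911e-04]), 'eef_pos': array([0.26691178, 0.61945223, 0.22563253]), 'ee_rot': array([ 3.13994148e+00, -1.39592226e-04, -4.06928793e-01]), 'force': array([-0.1279765 ,  0.17811213, -0.2232101 ]), 'moment': array([-0.03961965, -0.04296244, -0.02762621]), 'gripper_force': 0.0, 'width': 0.08775229339805711}
side {'fx': 536.1249301373145, 'fy': 536.1249301373145, 'cx': 321.3713548318516, 'cy': 243.5849710421127, 'k1': -0.02919785647972825, 'cam_to_world': array([[-0.98722978, -0.04933712,  0.15147018,  0.36363191],
       [-0.15889416,  0.3730248 , -0.9141144 ,  1.09592952],
       [-0.01140236, -0.92650869, -0.37610057,  0.48687257],
       [ 0.        ,  0.        ,  0.        ,  1.        ]])}
top {'fx': 536.7555950393385, 'fy': 536.75
[... 153 characters left out ...]
2,  0.39552653],
       [-0.9996184 , -0.01645528, -0.02218757,  0.21452474],
       [ 0.02394391, -0.11560933, -0.99300613,  1.23858624],
       [ 0.        ,  0.        ,  0.        ,  1.        ]])}
wrist {'fx': 367.9690055638686, 'fy': 367.9690055638686, 'cx': 323.0749316746117, 'cy': 246.35686608232555, 'k1': -0.052345589202878476, 'tool_from_camera': array([[-7.04517559e-04, -9.65565131e-01, -2.60160493e-01,
         7.07674388e-02],
       [ 9.99999696e-01, -5.93675966e-04, -5.04629016e-04,
         5.18031606e-04],
       [ 3.32801150e-04, -2.60160769e-01,  9.65565256e-01,
        -1.58048154e-01],
       [ 0.00000000e+00,  0.00000000e+00,  0.00000000e+00,
         1.00000000e+00]])}
```

View pics/t0.png

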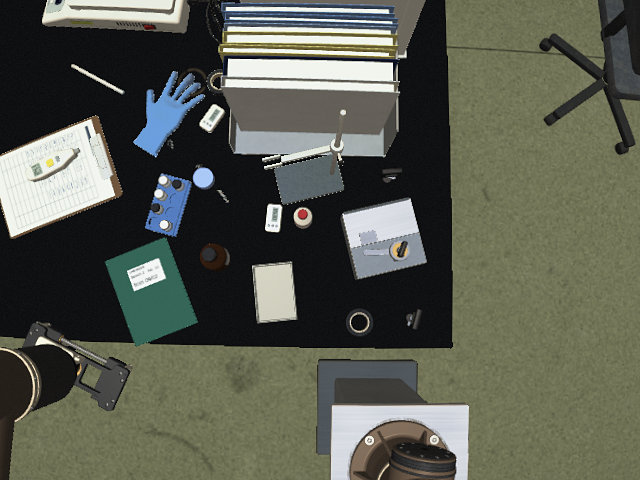

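View pics/s0.png

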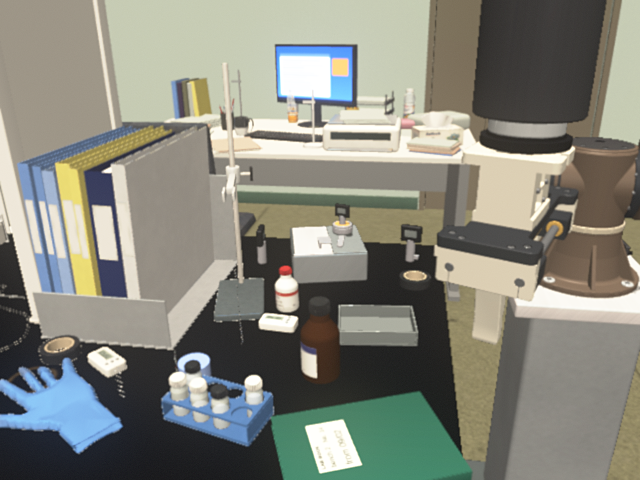

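The top view shows the box around (384,238) with the lid on the far side and the lock at (400,250), so the box's axes are close to the world's. The tray is at (275,292), the amber bottle at (212,257), the small bottle at (303,217) and the timer at (273,218). Loose keys at (413,318) and (391,176) are decoys.

```bash
python3 - <<'E'
from h import *
t=cv2.imread('pics/t0.png'); s=cv2.imread('pics/s0.png')
a=cv2.resize(t[190:285,335:435],(500,475),interpolation=cv2.INTER_CUBIC)
b=cv2.resize(s[195:290,282:372],(300,317),interpolation=cv2.INTER_CUBIC)
b=np.vstack([b,np.zeros((158,300,3),np.uint8)])
cv2.imwrite('pics/c0.png',np.hstack([a,b]))
# tray contour, box corners
g=cv2.cvtColor(t,cv2.COLOR_BGR2GRAY); m=(g>60).astype(np.uint8)
for name,(x0,y0,x1,y1),z in(('tray',(245,255,305,330),.026),('box',(335,190,435,285),.07)):
    q=np.zeros_like(m); q[y0:y1,x0:x1]=m[y0:y1,x0:x1]
    c=max(cv2.findContours(q,0,1)[0],key=cv2.contourArea)
    r=cv2.minAreaRect(c); P=np.array([onz('top',*p,z) for p in cv2.boxPoints(r)])
    print(name,r,P.round(4).tolist(),'c',P.mean(0),[np.linalg.norm(P[i]-P[i-1]).round(3) for i in range(4)])
E
```

```text
tray ((274.0820007324219, 291.9017028808594), (59.029300689697266, 40.922157287597656), 84.80557250976562) [[0.4639, 0.3459, 0.026], [0.4738, 0.254, 0.026], [0.342, 0.2395, 0.026], [0.3323, 0.3306, 0.026]] c [0.40298133 0.29251003 0.026     ] [np.float64(0.132), np.float64(0.092), np.float64(0.133), np.float64(0.092)]
box ((382.79046630859375, 237.71029663085938), (68.65055084228516, 74.09591674804688), 76.50426483154297) [[0.5777, 0.1512, 0.07], [0.6197, -0.0094, 0.07], [0.4712, -0.0442, 0.07], [0.4314, 0.1147, 0.07]] c [0.52503665 0.05307658 0.07      ] [np.float64(0.151), np.float64(0.166), np.float64(0.153), np.float64(0.164)]
```

View pics/c0.png

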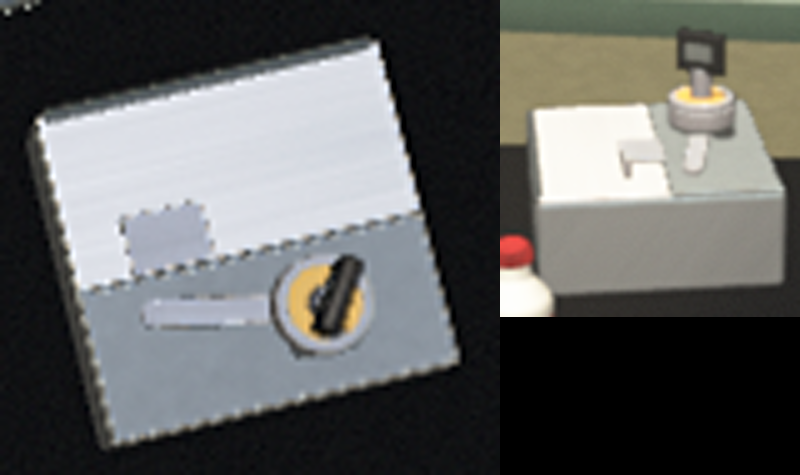

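Box: centre (0.525, 0.053), yaw about 0.24, size 151 x 165 mm, so it fits the given size. That puts the lock axis near (0.495, 0.023). Tray: centre (0.403, 0.293), size 132 x 92 mm, which also fits. The head's line runs down-left to up-right in the crop, as expected. I'm moving above the lock.

```bash
A='x'
python3 -m crank '[{"dx":0.015,"dy":-0.038,"dz":0.01},{"dx":0.03,"dy":-0.076,"dz":0.02},{"dx":0.045,"dy":-0.114,"dz":0.02},{"dx":0.06,"dy":-0.152,"dz":0.02},{"dx":0.075,"dy":-0.19,"dz":0.02}]' 20
python3 -m crank '[{"dx":0.015,"dy":-0.038},{"dx":0.03,"dy":-0.076},{"dx":0.045,"dy":-0.114},{"dx":0.06,"dy":-0.152},{"dx":0.075,"dy":-0.19}]'
python3 -m crank '[{"dx":0.015,"dy":-0.038},{"dx":0.03,"dy":-0.076},{"dx":0.045,"dy":-0.114},{"dx":0.06,"dy":-0.152},{"dx":0.075,"dy":-0.19}]'
python3 -m crank '[{"dx":0.0,"dy":-0.027,"dz":-0.02},{"dx":0.0,"dy":-0.027,"dz":-0.02},{"dx":0.0,"dy":-0.027,"dz":-0.02},{"dx":0.0,"dy":-0.027,"dz":-0.02},{"dx":0.0,"dy":-0.027,"dz":-0.02}]'
python3 - <<'E'
from h import *
s=arm.get_state(); print(s['q'],s['eef_pos'],s['ee_rot'],s['force'],s['moment'])
im=save('wrist','w0')
for n,u,v in(('top',399.8,250.6),): print(onz(n,u,v,.095))
E
```

```text
[ 1.45210677e+00  3.59316994e-01  1.11554260e-02 -3.01235011e-04
 -1.22407686e+00 -2.88090725e-01] [0.26692822 0.61951463 0.22571871] [ 3.14012951e+00 -1.38246431e-04 -4.06882748e-01] [ 0.58856494 -0.36868594  0.46977288] [ 0.04439994 -0.02167503 -0.03467469]
[0.4943993  0.02013605 0.095     ]invalid input at $[0]: expected keys dx, dy, dz, twist, grip
invalid input at $[0]: expected keys dx, dy, dz, twist, grip
invalid input at $[0]: expected keys dx, dy, dz, twist, grip
invalid input at $[0]: expected keys dx, dy, dz, twist, grip
```

View pics/w0.png

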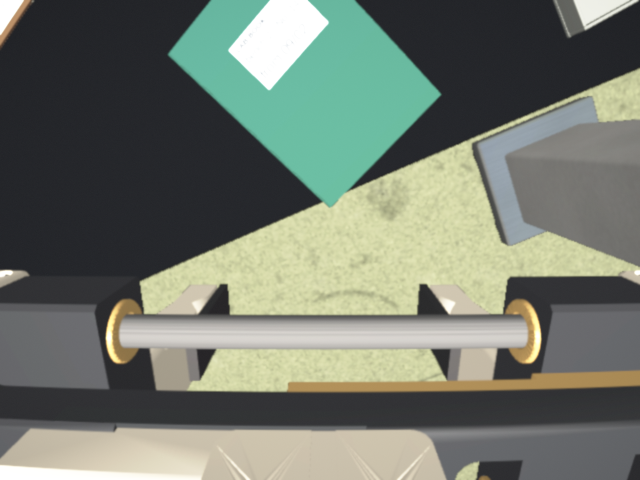

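The rows need all five keys, so nothing moved. The picture shows the start pose, with the fingertips at columns ~215 and ~430, row ~300.

```bash
python3 -m crank '[{"dx":0.015,"dy":-0.038,"dz":0.01,"twist":0,"grip":1},{"dx":0.03,"dy":-0.076,"dz":0.02,"twist":0,"grip":1},{"dx":0.045,"dy":-0.114,"dz":0.02,"twist":0,"grip":1},{"dx":0.06,"dy":-0.152,"dz":0.02,"twist":0,"grip":1},{"dx":0.075,"dy":-0.19,"dz":0.02,"twist":0,"grip":1}]' 20
python3 -m crank '[{"dx":0.015,"dy":-0.038,"dz":0,"twist":0,"grip":1},{"dx":0.03,"dy":-0.076,"dz":0,"twist":0,"grip":1},{"dx":0.045,"dy":-0.114,"dz":0,"twist":0,"grip":1},{"dx":0.06,"dy":-0.152,"dz":0,"twist":0,"grip":1},{"dx":0.075,"dy":-0.19,"dz":0,"twist":0,"grip":1}]'
python3 -m crank '[{"dx":0.015,"dy":-0.038,"dz":0,"twist":0,"grip":1},{"dx":0.03,"dy":-0.076,"dz":0,"twist":0,"grip":1},{"dx":0.045,"dy":-0.114,"dz":0,"twist":0,"grip":1},{"dx":0.06,"dy":-0.152,"dz":0,"twist":0,"grip":1},{"dx":0.075,"dy":-0.19,"dz":0,"twist":0,"grip":1}]'
python3 -m crank '[{"dx":0,"dy":-0.027,"dz":-0.02,"twist":0,"grip":1},{"dx":0,"dy":-0.027,"dz":-0.02,"twist":0,"grip":1},{"dx":0,"dy":-0.027,"dz":-0.02,"twist":0,"grip":1},{"dx":0,"dy":-0.027,"dz":-0.02,"twist":0,"grip":1},{"dx":0,"dy":-0.027,"dz":-0.02,"twist":0,"grip":1}]'
python3 - <<'E'
from h import *
s=arm.get_state(); print(s['q'],s['eef_pos'],s['ee_rot'],s['force'],s['moment'])
im=save('wrist','w1')
E
```

```text
t: 0.57
eef_pos: [0.3423, 0.428, 0.2465]
ee_rot: [3.142, 0.0, -0.406]
force: [0.8, 0.3, -0.1]
width: 0.088
gripper_force: 0.0
t: 0.98
eef_pos: [0.4172, 0.2379, 0.2467]
ee_rot: [-3.141, -0.0, -0.406]
force: [0.8, 0.4, -0.1]
width: 0.0873
gripper_force: 0.0
t: 1.4
eef_pos: [0.4922, 0.0479, 0.2468]
ee_rot: [-3.141, -0.0, -0.407]
force: [1.0, 1.0, -0.1]
width: 0.0878
gripper_force: 0.0
t: 1.82
eef_pos: [0.4924, 0.0236, 0.2271]
ee_rot: [-3.141, -0.001, -0.406]
force: [-0.5, -0.2, 0.3]
width: 0.0878
gripper_force: 0.0
[ 4.47691528e-01  5.46822295e-02 -3.78100516e-01  1.41028822e-04
 -1.13717377e+00  7.17107927e-01] [0.492366   0.02361735 0.22705129] [-3.14104382e+00 -6.48424039e-04 -4.05937848e-01] [-0.48350856 -0.17422259  0.30700949] [0.00419423 0.02014733 0.02757141]
```

View pics/w1.png

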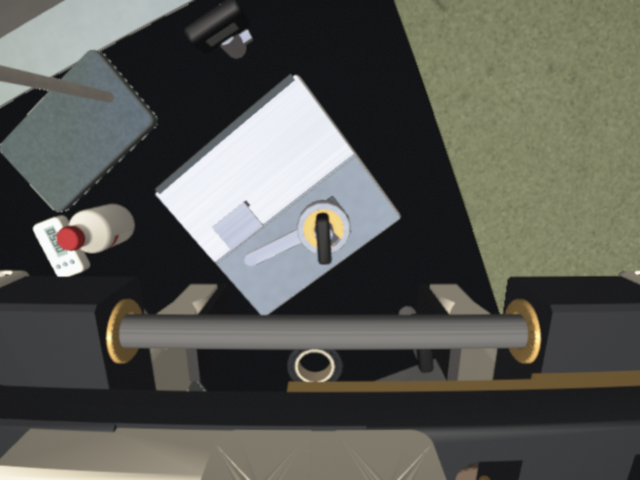

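The wrist picture shows the box, the lock's brass face around (322,229), and the black head from (322,212) to (324,262), almost in line with the tool's x axis. Measuring both.

```bash
python3 - <<'E'
from h import *
s=arm.get_state(); im=cv2.imread('pics/w1.png'); hsv=cv2.cvtColor(im,cv2.COLOR_BGR2HSV)
H,S,V=cv2.split(hsv)
br=((H>12)&(H<30)&(S>90)&(V>120)).astype(np.uint8); br[:195]=0;br[260:]=0;br[:,:290]=0;br[:,360:]=0
c=np.vstack(cv2.findContours(br,0,1)[0]); (u,v),r=cv2.minEnclosingCircle(c); print('brass',u,v,r,onz('wrist',u,v,.095,s))
roi=im[190:285,280:370]
dk=((V<60)).astype(np.uint8); m=np.zeros_like(dk); m[205:270,300:345]=dk[205:270,300:345]
n,l,st,ce=cv2.connectedComponentsWithStats(m); print(st,ce)
for y in range(206,270,3): 
    x=np.where(m[y])[0]; print(y,(x.min(),x.max()) if len(x) else None, end=' ')
for uv in((322,213),(324,262)): print(uv,onz('wrist',*uv,.138,s),onz('wrist',*uv,.11,s))
cv2.imwrite('pics/c1.png',cv2.resize(roi,None,fx=6,fy=6,interpolation=cv2.INTER_CUBIC))
E
```

```text
brass 323.1052551269531 228.5 19.423316955566406 [0.49921305 0.02052763 0.095     ]
[[     0      0    640    480 306786]
 [   316    214     15     49    341]
 [   331    260     14     10     73]] [[319.4903907  239.49545612]
 [323.82111437 237.8914956 ]
 [339.69863014 266.10958904]]
206 None 209 None 212 None 215 (np.int64(318), np.int64(326)) 218 (np.int64(317), np.int64(327)) 221 (np.int64(317), np.int64(327)) 224 (np.int64(317), np.int64(328)) 227 (np.int64(316), np.int64(329)) 230 (np.int64(316), np.int64(328)) 233 (np.int64(317), np.int64(328)) 236 (np.int64(318), np.int64(328)) 239 (np.int64(318), np.int64(329)) 242 (np.int64(318), np.int64(330)) 245 (np.int64(318), np.int64(329)) 248 (np.int64(319), np.int64(329)) 251 (np.int64(319), np.int64(329)) 254 (np.int64(319), np.int64(329)) 257 (np.int64(319), np.int64(330)) 260 (np.int64(319), np.int64(344)) 263 (np.int64(340), np.int64(344)) 266 (np.int64(336), np.int64(344)) 269 (np.int64(331), np.int64(344)) (322, 213) [0.51796809 0.01323479 0.138     ] [0.51354314 0.01525887 0.11      ]
(324, 262) [0.48539594 0.02574176 0.138     ] [0.47728158 0.02918249 0.11      ]
```

View pics/c1.png

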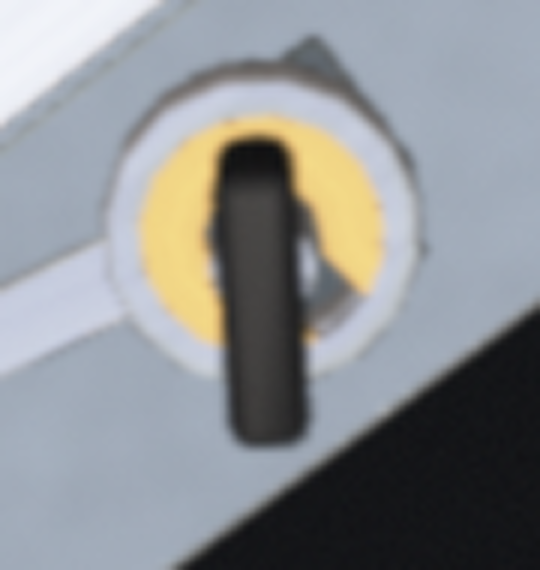

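The crop shows the brass face centred at (323.7,228.8) and the notch end at (337,240), down-right. The head's top face runs from (323,219.5) to (324.8,264). Its far end face is dark, in rows 213-219.

```bash
python3 - <<'E'
from h import *
s=arm.get_state()
c=onz('wrist',323.7,228.8,.095,s); n=onz('wrist',337,240,.095,s)
a=onz('wrist',322.9,219.5,.138,s); b=onz('wrist',324.8,264,.138,s)
print('lock',c,'notch',n,np.linalg.norm(n-c),'ang',np.arctan2(*(n-c)[1::-1]))
print('head',a,b,np.linalg.norm(a-b),'c',(a+b)/2,'ang',np.arctan2(*(b-a)[1::-1]))
print('box -x', .24+np.pi)
E
```

```text
lock [0.49879644 0.02018475 0.095     ] notch [0.48597425 0.01392652 0.095     ] 0.014267940880779298 ang -2.687527650042451
head [0.51360465 0.01444667 0.138     ] [0.48381639 0.02580636 0.138     ] 0.031880761946766714 c [0.49871052 0.02012651 0.138     ] ang 2.7772684913304544
box -x 3.3815926535897933
```

Everything agrees: the lock axis is at (0.4988, 0.0202), the lug at 2.78 rad (0.6 cw of box -x), and the notch at about 3.59 rad (0.21 ccw of box -x). Descending and gripping.

```bash
python3 -m crank '[{"dx":0.0064,"dy":-0.0034,"dz":0,"twist":2.4,"grip":0},{"dx":0.0064,"dy":-0.0034,"dz":-0.03,"twist":2.4,"grip":0},{"dx":0.0064,"dy":-0.0034,"dz":-0.06,"twist":2.4,"grip":0},{"dx":0.0064,"dy":-0.0034,"dz":-0.06,"twist":2.4,"grip":0},{"dx":0.0064,"dy":-0.0034,"dz":-0.06,"twist":2.4,"grip":0}]' 30
python3 -m crank '[{"dx":0,"dy":0,"dz":-0.02,"twist":0,"grip":0},{"dx":0,"dy":0,"dz":-0.04,"twist":0,"grip":0},{"dx":0,"dy":0,"dz":-0.059,"twist":0,"grip":0},{"dx":0,"dy":0,"dz":-0.059,"twist":0,"grip":0},{"dx":0,"dy":0,"dz":-0.059,"twist":0,"grip":0}]'
python3 -c "
from h import *
s=arm.get_state();print(s['eef_pos'],s['ee_rot'],s['force'],s['moment'],s['width'])"
```

```text
t: 2.28
eef_pos: [0.4979, 0.0199, 0.1663]
ee_rot: [3.139, 0.002, -0.363]
force: [0.2, 0.2, 1.3]
width: 0.0599
gripper_force: 0.0
t: 2.7
eef_pos: [0.4993, 0.02, 0.1089]
ee_rot: [3.141, -0.001, -0.364]
force: [0.8, 0.4, 0.3]
width: 0.0438
gripper_force: 0.0
[0.4992698  0.01995553 0.10894918] [ 3.14146406e+00 -7.76354010e-04 -3.63758944e-01] [0.79326885 0.37423911 0.33415971] [ 0.03513936  0.01492541 -0.05429714] 0.04376230767477319
```

```bash
python3 -m crank '[{"dx":0,"dy":0,"dz":-0.002,"twist":0,"grip":-1},{"dx":0,"dy":0,"dz":-0.002,"twist":0,"grip":-1},{"dx":0,"dy":0,"dz":-0.002,"twist":0,"grip":-1},{"dx":0,"dy":0,"dz":-0.002,"twist":0,"grip":-1},{"dx":0,"dy":0,"dz":-0.002,"twist":0,"grip":-1}]' 40
python3 -m crank '[{"dx":0,"dy":0,"dz":0,"twist":0,"grip":-1},{"dx":0,"dy":0,"dz":0,"twist":0,"grip":-1},{"dx":0,"dy":0,"dz":0,"twist":0,"grip":-1},{"dx":0,"dy":0,"dz":0,"twist":0,"grip":-1},{"dx":0,"dy":0,"dz":0,"twist":0,"grip":-1}]'
cat > st.py <<'E'
from h import *
s=arm.get_state();print('STATE',round(s['t'],2),s['eef_pos'].round(4),'yaw',s['ee_rot'][2].round(3),'F',s['force'].round(1),'M',s['moment'].round(3),round(s['width'],4),round(s['gripper_force'],1))
E
python3 st.py
```

```text
t: 3.12
eef_pos: [0.4988, 0.0196, 0.1062]
ee_rot: [-3.141, -0.001, -0.365]
force: [0.1, 0.5, -0.1]
width: 0.0161
gripper_force: 0.4
t: 3.53
eef_pos: [0.4988, 0.0195, 0.1059]
ee_rot: [-3.141, -0.001, -0.365]
force: [-1.1, 0.2, 4.8]
width: 0.0126
gripper_force: 40.0
STATE 3.53 [0.4988 0.0195 0.1059] yaw -0.365 F [-1.1  0.2  4.8] M [0.107 0.213 0.   ] 0.0126 40.0
```

```bash
python3 -m crank '[{"dx":0,"dy":0,"dz":0,"twist":-2,"grip":-1},{"dx":0,"dy":0,"dz":0,"twist":-4,"grip":-1},{"dx":0,"dy":0,"dz":0,"twist":-6,"grip":-1},{"dx":0,"dy":0,"dz":0,"twist":-8,"grip":-1},{"dx":0,"dy":0,"dz":0,"twist":-8,"grip":-1}]' >/dev/null; python3 st.py
python3 -m crank '[{"dx":0,"dy":0,"dz":0,"twist":-2,"grip":-1},{"dx":0,"dy":0,"dz":0,"twist":-4,"grip":-1},{"dx":0,"dy":0,"dz":0,"twist":-6,"grip":-1},{"dx":0,"dy":0,"dz":0,"twist":-8,"grip":-1},{"dx":0,"dy":0,"dz":0,"twist":-8,"grip":-1}]' >/dev/null; python3 st.py
python3 -m crank '[{"dx":0,"dy":0,"dz":0,"twist":-2,"grip":-1},{"dx":0,"dy":0,"dz":0,"twist":-4,"grip":-1},{"dx":0,"dy":0,"dz":0,"twist":-6,"grip":-1},{"dx":0,"dy":0,"dz":0,"twist":-8,"grip":-1},{"dx":0,"dy":0,"dz":0,"twist":-8,"grip":-1}]' >/dev/null; python3 st.py
```

```text
STATE 3.95 [0.4989 0.0195 0.1059] yaw -0.506 F [0.2 0.3 4.9] M [-0.145 -0.047  0.038] 0.0122 40.0
STATE 4.37 [0.4989 0.0195 0.1059] yaw -0.645 F [-0.5  0.6  5.3] M [-0.15  -0.05  -0.011] 0.0118 40.0
STATE 4.78 [0.4985 0.0193 0.1058] yaw -0.784 F [-0.8 -1.2  7. ] M [-0.339  0.444  0.057] 0.0123 40.0
```

```bash
python3 -m crank '[{"dx":0,"dy":0,"dz":0.0005,"twist":-2,"grip":-1},{"dx":0,"dy":0,"dz":0.0005,"twist":-4,"grip":-1},{"dx":0,"dy":0,"dz":0.0005,"twist":-6,"grip":-1},{"dx":0,"dy":0,"dz":0.0005,"twist":-6,"grip":-1},{"dx":0,"dy":0,"dz":0.0005,"twist":-6,"grip":-1}]' >/dev/null; python3 st.py
python3 -m crank '[{"dx":0,"dy":0,"dz":0,"twist":-1,"grip":-1},{"dx":0,"dy":0,"dz":0,"twist":-2,"grip":-1},{"dx":0,"dy":0,"dz":0,"twist":-3,"grip":-1},{"dx":0,"dy":0,"dz":0,"twist":-4,"grip":-1},{"dx":0,"dy":0,"dz":0,"twist":-4,"grip":-1}]' >/dev/null; python3 st.py
python3 -m crank '[{"dx":0,"dy":0,"dz":0,"twist":-1,"grip":-1},{"dx":0,"dy":0,"dz":0,"twist":-2,"grip":-1},{"dx":0,"dy":0,"dz":0,"twist":-3,"grip":-1},{"dx":0,"dy":0,"dz":0,"twist":-3,"grip":-1},{"dx":0,"dy":0,"dz":0,"twist":-3,"grip":-1}]' >/dev/null; python3 st.py
```

```text
STATE 5.2 [0.498  0.0192 0.1059] yaw -0.887 F [-1.2 -1.   4.1] M [-0.455  0.733  0.056] 0.0117 40.0
STATE 5.62 [0.498  0.0193 0.1059] yaw -0.96 F [-2.5 -1.5  3.6] M [-0.775  1.153  0.02 ] 0.0123 40.0
STATE 6.03 [0.4981 0.0193 0.1059] yaw -1.011 F [-4.1 -3.   2.3] M [-0.889  1.639  0.068] 0.0117 40.0
```

```bash
python3 -m crank '[{"dx":0,"dy":0,"dz":0,"twist":-1,"grip":-1},{"dx":0,"dy":0,"dz":0,"twist":-2,"grip":-1},{"dx":0,"dy":0,"dz":0,"twist":-3,"grip":-1},{"dx":0,"dy":0,"dz":0,"twist":-3,"grip":-1},{"dx":0,"dy":0,"dz":0,"twist":-3,"grip":-1}]' >/dev/null; python3 st.py
python3 -m crank '[{"dx":0,"dy":0,"dz":0,"twist":-1,"grip":-1},{"dx":0,"dy":0,"dz":0,"twist":-2,"grip":-1},{"dx":0,"dy":0,"dz":0,"twist":-3,"grip":-1},{"dx":0,"dy":0,"dz":0,"twist":-3,"grip":-1},{"dx":0,"dy":0,"dz":0,"twist":-3,"grip":-1}]' >/dev/null; python3 st.py
python3 - <<'E'
from h import *
s=arm.get_state(); im=save('wrist','w2'); t=save('top','t2')
a=cv2.resize(im[160:340,210:430],None,fx=2.2,fy=2.2,interpolation=cv2.INTER_CUBIC)
b=cv2.resize(t[190:285,335:435][:,:,::-1],(300,285),interpolation=cv2.INTER_CUBIC)
a=a[:,:,::-1]; b=b[:,:,::1]
o=np.zeros((400,800,3),np.uint8); o[:a.shape[0],:a.shape[1]]=a; o[:285,490:790]=b; cv2.imwrite('pics/c2.png',o)
E
```

```text
STATE 6.45 [0.4981 0.0194 0.1059] yaw -1.064 F [-4.5 -1.8  4. ] M [-0.934  1.812  0.091] 0.0122 40.0
STATE 6.87 [0.4981 0.0194 0.1059] yaw -1.117 F [-3.9 -2.1  3.4] M [-0.883  1.891  0.086] 0.0121 40.0
```

View pics/c2.png

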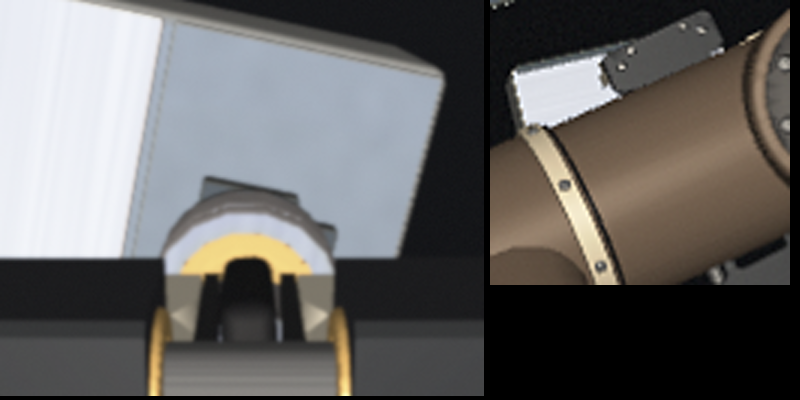

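The wrist sees the head upright in the fingers but not the locking arm, and the top view is blocked. The torque shows we're pushing the arm (about 0.09 N m). I'll continue in small steps.

```bash
cat > st2.py <<'E'
from h import *
L=[]
for i in range(4): arm.grab_frame('side'); L.append(arm.get_state())
s=L[-1]; print('AVG',round(s['t'],2),s['eef_pos'].round(4),'yaw',s['ee_rot'][2].round(3),'F',np.mean([q['force'] for q in L],0).round(1),'Mz',np.mean([q['moment'][2] for q in L]).round(3),round(s['width'],4))
E
python3 -m crank '[{"dx":0,"dy":0,"dz":0,"twist":-1,"grip":-1},{"dx":0,"dy":0,"dz":0,"twist":-2,"grip":-1},{"dx":0,"dy":0,"dz":0,"twist":-3,"grip":-1},{"dx":0,"dy":0,"dz":0,"twist":-3,"grip":-1},{"dx":0,"dy":0,"dz":0,"twist":-3,"grip":-1}]' >/dev/null; python3 st2.py
python3 -m crank '[{"dx":0,"dy":0,"dz":0,"twist":-1,"grip":-1},{"dx":0,"dy":0,"dz":0,"twist":-2,"grip":-1},{"dx":0,"dy":0,"dz":0,"twist":-2,"grip":-1},{"dx":0,"dy":0,"dz":0,"twist":-2,"grip":-1},{"dx":0,"dy":0,"dz":0,"twist":-2,"grip":-1}]' >/dev/null; python3 st2.py
python3 - <<'E'
from h import *
s=save('side','s2'); cv2.imwrite('pics/c3.png',cv2.resize(s[190:290,280:380,::-1],(600,600),interpolation=cv2.INTER_CUBIC))
E
```

```text
AVG 7.58 [0.498  0.0194 0.1059] yaw -1.169 F [-4.8 -2.5  3.6] Mz 0.055 0.0119
AVG 8.2 [0.498  0.0194 0.1059] yaw -1.204 F [-5.  -1.9  4. ] Mz 0.046 0.0119
```

View pics/c3.png

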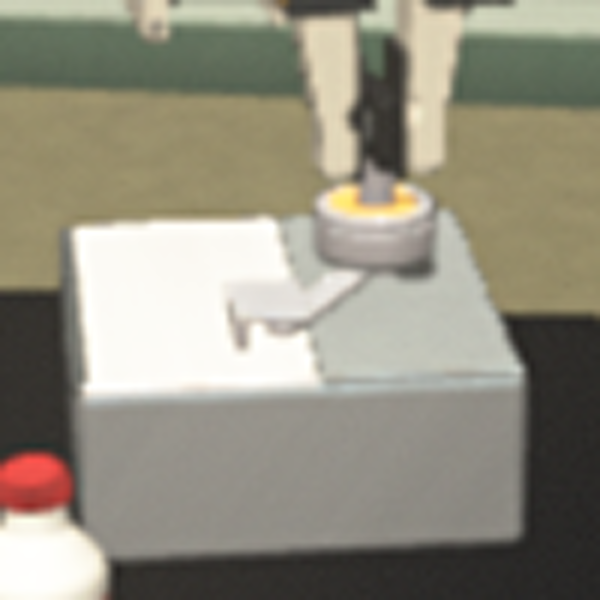

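The side view shows the locking arm swung partly under the keeper, with its tip at about (290,325) in the crop. The averaged torque is only ~0.05 N m, which is friction, so we are not at the stop yet.

```bash
python3 -m crank '[{"dx":0,"dy":0,"dz":0,"twist":-1,"grip":-1},{"dx":0,"dy":0,"dz":0,"twist":-2,"grip":-1},{"dx":0,"dy":0,"dz":0,"twist":-2,"grip":-1},{"dx":0,"dy":0,"dz":0,"twist":-2,"grip":-1},{"dx":0,"dy":0,"dz":0,"twist":-2,"grip":-1}]' >/dev/null; python3 st2.py
python3 -m crank '[{"dx":0,"dy":0,"dz":0,"twist":-1,"grip":-1},{"dx":0,"dy":0,"dz":0,"twist":-2,"grip":-1},{"dx":0,"dy":0,"dz":0,"twist":-2,"grip":-1},{"dx":0,"dy":0,"dz":0,"twist":-2,"grip":-1},{"dx":0,"dy":0,"dz":0,"twist":-2,"grip":-1}]' >/dev/null; python3 st2.py
```

```text
AVG 8.87 [0.4978 0.0194 0.1059] yaw -1.239 F [-5.8 -1.5  4.4] Mz 0.086 0.0117
AVG 9.48 [0.4976 0.0193 0.1058] yaw -1.274 F [-6.6 -1.4  4.9] Mz 0.097 0.0123
```

```bash
python3 -m crank '[{"dx":0,"dy":0,"dz":0,"twist":-1,"grip":-1},{"dx":0,"dy":0,"dz":0,"twist":-2,"grip":-1},{"dx":0,"dy":0,"dz":0,"twist":-2,"grip":-1},{"dx":0,"dy":0,"dz":0,"twist":-2,"grip":-1},{"dx":0,"dy":0,"dz":0,"twist":-2,"grip":-1}]' >/dev/null; python3 st2.py
python3 - <<'E'
from h import *
s=save('side','s3'); a=cv2.imread('pics/s2.png'); c=np.hstack([cv2.resize(x[225:260,305:355],(400,280),interpolation=cv2.INTER_CUBIC) for x in(a,s[:,:,::-1])]); cv2.imwrite('pics/c4.png',c)
E
```

```text
AVG 10.1 [0.4974 0.0193 0.1059] yaw -1.309 F [-7.7 -1.2  5.9] Mz 0.146 0.0119
```

View pics/c4.png

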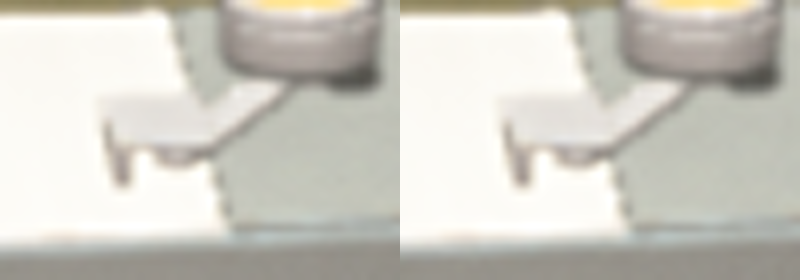

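Between yaw -1.20 and -1.31 the arm did not move while the torque tripled to 0.146 N m, so the arm is at its stop and home. Turning back about 85°, then looking.

```bash
python3 -m crank '[{"dx":0,"dy":0,"dz":0,"twist":4,"grip":-1},{"dx":0,"dy":0,"dz":0,"twist":9,"grip":-1},{"dx":0,"dy":0,"dz":0,"twist":14,"grip":-1},{"dx":0,"dy":0,"dz":0,"twist":19,"grip":-1},{"dx":0,"dy":0,"dz":0,"twist":24,"grip":-1}]' >/dev/null; python3 st.py
python3 -m crank '[{"dx":0,"dy":0,"dz":0,"twist":5,"grip":-1},{"dx":0,"dy":0,"dz":0,"twist":10,"grip":-1},{"dx":0,"dy":0,"dz":0,"twist":15,"grip":-1},{"dx":0,"dy":0,"dz":0,"twist":20,"grip":-1},{"dx":0,"dy":0,"dz":0,"twist":25,"grip":-1}]' >/dev/null; python3 st.py
python3 -m crank '[{"dx":0,"dy":0,"dz":0,"twist":5,"grip":-1},{"dx":0,"dy":0,"dz":0,"twist":10,"grip":-1},{"dx":0,"dy":0,"dz":0,"twist":15,"grip":-1},{"dx":0,"dy":0,"dz":0,"twist":20,"grip":-1},{"dx":0,"dy":0,"dz":0,"twist":25,"grip":-1}]' >/dev/null; python3 st.py
python3 -m crank '[{"dx":0,"dy":0,"dz":0,"twist":5,"grip":-1},{"dx":0,"dy":0,"dz":0,"twist":10,"grip":-1},{"dx":0,"dy":0,"dz":0,"twist":12,"grip":-1},{"dx":0,"dy":0,"dz":0,"twist":12,"grip":-1},{"dx":0,"dy":0,"dz":0,"twist":12,"grip":-1}]' >/dev/null; python3 st2.py
python3 - <<'E'
from h import *
im=save('wrist','w3'); t=save('side','s4'); tt=save('top','t4')
a=cv2.resize(im[230:350,240:400],(560,420),interpolation=cv2.INTER_CUBIC)
b=cv2.resize(t[190:270,300:380],(240,240),interpolation=cv2.INTER_CUBIC)
o=np.zeros((420,800,3),np.uint8); o[:420,:560]=a; o[:240,560:]=b; cv2.imwrite('pics/c5.png',o[:,:,::-1])
E
```

```text
STATE 10.57 [0.4994 0.0201 0.1061] yaw -0.885 F [-1.1 -0.3 -0.4] M [-0.221  0.408  0.056] 0.0122 39.9
STATE 10.98 [0.4997 0.0203 0.1062] yaw -0.449 F [-0.3 -0.1 -0.6] M [-0.083  0.088 -0.025] 0.0122 39.9
STATE 11.4 [0.4999 0.0204 0.1062] yaw -0.012 F [ 0.3 -0.2 -0.4] M [0.002 0.008 0.018] 0.012 39.9
AVG 12.02 [0.4991 0.0198 0.1062] yaw 0.193 F [ 0.5  0.8 -0.5] Mz 0.003 0.0118
```

View pics/c5.png

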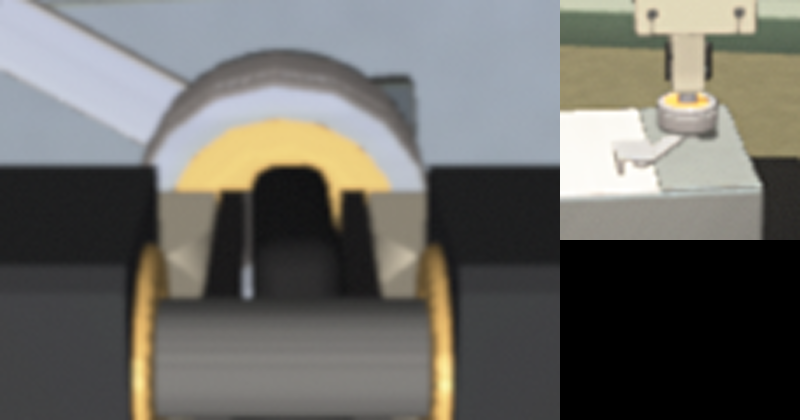

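The locking arm stays under the keeper. The head's twist in the fingers can't be read exactly from this view, so I'll probe by gentle lifting, starting near yaw 0.30.

```bash
python3 -m crank '[{"dx":0,"dy":0,"dz":0,"twist":3,"grip":-1},{"dx":0,"dy":0,"dz":0,"twist":6,"grip":-1},{"dx":0,"dy":0,"dz":0.001,"twist":6,"grip":-1},{"dx":0,"dy":0,"dz":0.002,"twist":6,"grip":-1},{"dx":0,"dy":0,"dz":0.002,"twist":6,"grip":-1}]' >/dev/null; python3 st2.py
python3 -m crank '[{"dx":0,"dy":0,"dz":0.0005,"twist":0,"grip":-1},{"dx":0,"dy":0,"dz":0.001,"twist":0,"grip":-1},{"dx":0,"dy":0,"dz":0.001,"twist":0,"grip":-1},{"dx":0,"dy":0,"dz":0.001,"twist":0,"grip":-1},{"dx":0,"dy":0,"dz":0.001,"twist":0,"grip":-1}]' >/dev/null; python3 st2.py
```

```text
AVG 12.78 [0.4986 0.0197 0.1082] yaw 0.298 F [-0.9  3.6 -0.4] Mz 0.004 0.0121
AVG 13.4 [0.4985 0.0196 0.1091] yaw 0.298 F [ 0.5  4.6 -1.4] Mz 0.021 0.0118
```

```bash
python3 -m crank '[{"dx":0,"dy":0,"dz":0.0005,"twist":0,"grip":-1},{"dx":0,"dy":0,"dz":0.001,"twist":0,"grip":-1},{"dx":0,"dy":0,"dz":0.001,"twist":0,"grip":-1},{"dx":0,"dy":0,"dz":0.001,"twist":0,"grip":-1},{"dx":0,"dy":0,"dz":0.001,"twist":0,"grip":-1}]' >/dev/null; python3 st2.py
```

```text
AVG 14.02 [0.4985 0.0195 0.1101] yaw 0.298 F [-0.   4.3 -1.6] Mz -0.007 0.0122
```

Rising with almost no pull, so it seems to be in the notch. I'll ease the side load and continue in small steps.

```bash
python3 -m crank '[{"dx":0,"dy":0.0006,"dz":0.0005,"twist":0,"grip":-1},{"dx":0,"dy":0.0006,"dz":0.001,"twist":0,"grip":-1},{"dx":0,"dy":0.0006,"dz":0.0015,"twist":0,"grip":-1},{"dx":0,"dy":0.0006,"dz":0.002,"twist":0,"grip":-1},{"dx":0,"dy":0.0006,"dz":0.002,"twist":0,"grip":-1}]' >/dev/null; python3 st2.py
python3 -m crank '[{"dx":0,"dy":0,"dz":0.0005,"twist":0,"grip":-1},{"dx":0,"dy":0,"dz":0.001,"twist":0,"grip":-1},{"dx":0,"dy":0,"dz":0.0015,"twist":0,"grip":-1},{"dx":0,"dy":0,"dz":0.002,"twist":0,"grip":-1},{"dx":0,"dy":0,"dz":0.002,"twist":0,"grip":-1}]' >/dev/null; python3 st2.py
```

```text
AVG 14.63 [0.4984 0.0198 0.1121] yaw 0.298 F [ 0.4  0.9 -0.5] Mz -0.011 0.0122
AVG 15.25 [0.4984 0.02   0.114 ] yaw 0.298 F [-0.1 -0.1 -0. ] Mz -0.007 0.0123
```

```bash
python3 -m crank '[{"dx":0,"dy":0,"dz":0.002,"twist":0,"grip":-1},{"dx":0,"dy":0,"dz":0.004,"twist":0,"grip":-1},{"dx":0,"dy":0,"dz":0.006,"twist":0,"grip":-1},{"dx":0,"dy":0,"dz":0.008,"twist":0,"grip":-1},{"dx":0,"dy":0,"dz":0.008,"twist":0,"grip":-1}]' >/dev/null; python3 st2.py
python3 -m crank '[{"dx":0,"dy":0,"dz":0.004,"twist":0,"grip":-1},{"dx":0,"dy":0,"dz":0.008,"twist":0,"grip":-1},{"dx":0,"dy":0,"dz":0.012,"twist":0,"grip":-1},{"dx":0,"dy":0,"dz":0.02,"twist":0,"grip":-1},{"dx":0,"dy":0,"dz":0.03,"twist":0,"grip":-1}]' >/dev/null; python3 st2.py
python3 -m crank '[{"dx":0,"dy":0,"dz":0.02,"twist":0,"grip":-1},{"dx":0,"dy":0,"dz":0.04,"twist":0,"grip":-1},{"dx":0,"dy":0,"dz":0.06,"twist":0,"grip":-1},{"dx":0,"dy":0,"dz":0.06,"twist":0,"grip":-1},{"dx":0,"dy":0,"dz":0.06,"twist":0,"grip":-1}]' >/dev/null; python3 st2.py
python3 - <<'E'
from h import *
t=save('side','s5'); cv2.imwrite('pics/c6.png',cv2.resize(t[130:270,260:400,::-1],(560,560),interpolation=cv2.INTER_CUBIC))
E
```

```text
AVG 15.87 [0.4984 0.0201 0.122 ] yaw 0.298 F [ 0.3 -0.3 -0.2] Mz -0.017 0.0119
AVG 16.48 [0.4987 0.0202 0.1526] yaw 0.298 F [0.1 0.2 0. ] Mz -0.03 0.0117
AVG 17.1 [0.4978 0.0199 0.211 ] yaw 0.298 F [-0.1  0.3 -0.6] Mz -0.005 0.0122
```

View pics/c6.png

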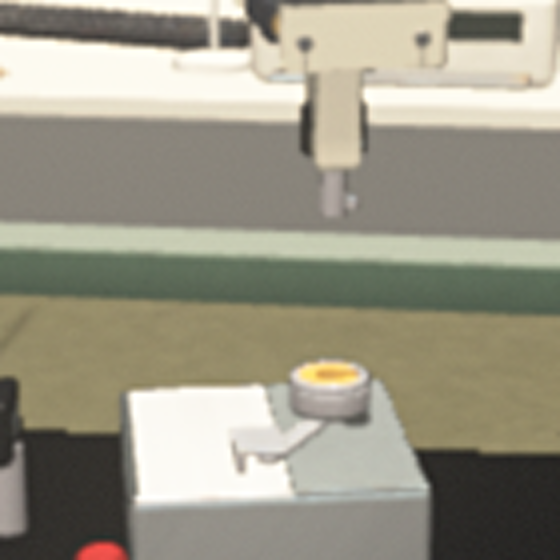

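The key is clear of the lock with its lug visible, and the arm is still under the keeper. Before heading to the tray I'm checking the amber bottle's clearance.

```bash
python3 - <<'E'
from h import *
print('amber top',onz('top',208,254,.124),'small top',onz('top',303,214,.082))
E
python3 -m crank '[{"dx":-0.015,"dy":0.034,"dz":0,"twist":-3,"grip":-1},{"dx":-0.03,"dy":0.068,"dz":0,"twist":-6,"grip":-1},{"dx":-0.045,"dy":0.102,"dz":0,"twist":-9,"grip":-1},{"dx":-0.06,"dy":0.136,"dz":0,"twist":-10.8,"grip":-1},{"dx":-0.075,"dy":0.169,"dz":0,"twist":-10.8,"grip":-1}]' >/dev/null; python3 st.py
python3 -m crank '[{"dx":-0.015,"dy":0.034,"dz":0,"twist":0,"grip":-1},{"dx":-0.03,"dy":0.068,"dz":0,"twist":0,"grip":-1},{"dx":-0.045,"dy":0.101,"dz":0,"twist":0,"grip":-1},{"dx":-0.045,"dy":0.101,"dz":-0.02,"twist":0,"grip":-1},{"dx":-0.045,"dy":0.101,"dz":-0.02,"twist":0,"grip":-1}]' >/dev/null; python3 st2.py
python3 - <<'E'
from h import *
im=save('wrist','w7'); t=save('side','s7')
cv2.imwrite('pics/c7.png',np.hstack([cv2.resize(x,(400,300),interpolation=cv2.INTER_AREA) for x in (im,t)])[:,:,::-1])
E
```

```text
amber top [0.47832752 0.42589462 0.124     ] small top [0.57224866 0.22976427 0.082     ]
STATE 17.57 [0.4224 0.1902 0.2116] yaw 0.107 F [ 1.5  0.6 -0.2] M [ 0.001 -0.17  -0.004] 0.0118 40.0
AVG 18.18 [0.3789 0.2895 0.1924] yaw 0.109 F [ 0.2 -0.7  0.1] Mz -0.015 0.012
```

View pics/c7.png

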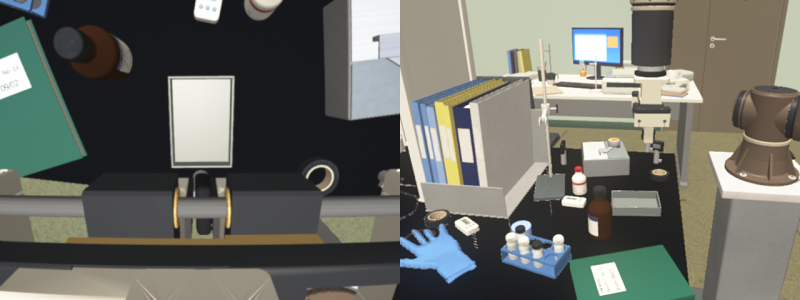

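```bash
python3 - <<'E'
from h import *
s=arm.get_state()
P=np.array([onz('wrist',u,v,.026,s) for u,v in((336,153),(470,153),(464,334),(343,334))]); print(P.round(3),P.mean(0))
E
python3 -m crank '[{"dx":0,"dy":0,"dz":-0.03,"twist":0,"grip":-1},{"dx":0,"dy":0,"dz":-0.06,"twist":0,"grip":-1},{"dx":0,"dy":0,"dz":-0.09,"twist":0,"grip":-1},{"dx":0,"dy":0,"dz":-0.12,"twist":0,"grip":-1},{"dx":0,"dy":0,"dz":-0.13,"twist":0,"grip":-1}]' >/dev/null; python3 st2.py
```

```text
[[0.446 0.285 0.026]
 [0.459 0.17  0.026]
 [0.288 0.139 0.026]
 [0.276 0.258 0.026]] [0.36738338 0.21293633 0.026     ]
AVG 18.9 [0.3793 0.2902 0.0629] yaw 0.109 F [ 0.3 -0.3 -0.9] Mz 0.001 0.0119
```

I scaled those pixels by 2 instead of 1.6, so I'm redoing the check with the pose at the time of the picture.

```bash
python3 - <<'E'
from h import *
s=dict(eef_pos=np.array([.3789,.2895,.1924]),ee_rot=np.array([np.pi,0,.109]))
P=np.array([onz('wrist',u*1.6,v*1.6,.026,s) for u,v in((169,76),(234,76),(232,167),(171,167))]); print(P.round(3),P.mean(0),np.linalg.norm(P[0]-P[1]),np.linalg.norm(P[1]-P[2]))
E
```

```text
[[0.466 0.343 0.026]
 [0.475 0.256 0.026]
 [0.347 0.24  0.026]
 [0.337 0.33  0.026]] [0.40617802 0.29229977 0.026     ] 0.0875962169936154 0.12886919534209942
```

The tray's centre and size are confirmed. Lowering until the tip touches the floor.

```bash
python3 -m crank '[{"dx":0,"dy":0,"dz":-0.01,"twist":0,"grip":-1},{"dx":0,"dy":0,"dz":-0.02,"twist":0,"grip":-1},{"dx":0,"dy":0,"dz":-0.029,"twist":0,"grip":-1},{"dx":0,"dy":0,"dz":-0.029,"twist":0,"grip":-1},{"dx":0,"dy":0,"dz":-0.029,"twist":0,"grip":-1}]' >/dev/null; python3 st2.py
python3 -m crank '[{"dx":0,"dy":0,"dz":-0.001,"twist":0,"grip":-1},{"dx":0,"dy":0,"dz":-0.002,"twist":0,"grip":-1},{"dx":0,"dy":0,"dz":-0.003,"twist":0,"grip":-1},{"dx":0,"dy":0,"dz":-0.003,"twist":0,"grip":-1},{"dx":0,"dy":0,"dz":-0.003,"twist":0,"grip":-1}]' >/dev/null; python3 st2.py
```

```text
AVG 19.52 [0.3788 0.2905 0.0338] yaw 0.11 F [ 0.1 -0.3 -0.3] Mz 0.018 0.0122
AVG 20.13 [0.3791 0.2908 0.0309] yaw 0.11 F [-0.4 -0.7  8.3] Mz 0.017 0.0121
```

Contact at 8 N. Now a light grip, leaning the key over along the tray's length.

```bash
python3 -m crank '[{"dx":0,"dy":0,"dz":0,"twist":0,"grip":-1},{"dx":0.004,"dy":0.0004,"dz":0,"twist":0,"grip":-1},{"dx":0.008,"dy":0.001,"dz":-0.0005,"twist":0,"grip":-1},{"dx":0.012,"dy":0.0013,"dz":-0.0015,"twist":0,"grip":-1},{"dx":0.016,"dy":0.0018,"dz":-0.003,"twist":0,"grip":-1}]' 5 >/dev/null; python3 st2.py
python3 -m crank '[{"dx":0.004,"dy":0.0004,"dz":-0.0015,"twist":0,"grip":-1},{"dx":0.008,"dy":0.001,"dz":-0.0035,"twist":0,"grip":-1},{"dx":0.012,"dy":0.0013,"dz":-0.0055,"twist":0,"grip":-1},{"dx":0.015,"dy":0.0016,"dz":-0.008,"twist":0,"grip":-1},{"dx":0.018,"dy":0.002,"dz":-0.011,"twist":0,"grip":-1}]' >/dev/null; python3 st2.py
python3 - <<'E'
from h import *
t=save('side','s8'); cv2.imwrite('pics/c8.png',cv2.resize(t[220:380,320:480,::-1],(560,560),interpolation=cv2.INTER_CUBIC))
E
```

```text
AVG 20.75 [0.3951 0.2923 0.0271] yaw 0.11 F [1.6 1.6 4.7] Mz -0.046 0.0137
AVG 21.37 [0.4123 0.2934 0.0156] yaw 0.109 F [ 0.3 -0.4  0.3] Mz 0.016 0.0136
```

View pics/c8.png

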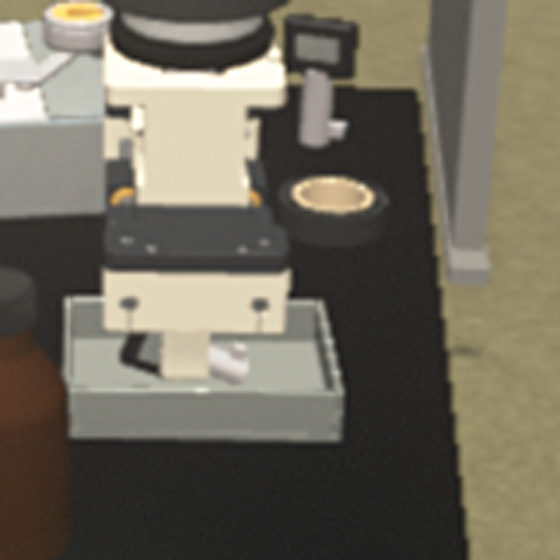

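The key leans well over inside the tray, head toward the far end and shaft at crop (230,360). I've now viewed 13 pictures, which is over the limit of 10, so I won't view any more and will check with numbers only. Opening slightly and lifting away.

```bash
python3 -m crank '[{"dx":0,"dy":0,"dz":0,"twist":0,"grip":-0.6},{"dx":0,"dy":0,"dz":0,"twist":0,"grip":-0.45},{"dx":0,"dy":0,"dz":0,"twist":0,"grip":-0.45},{"dx":0,"dy":0,"dz":0,"twist":0,"grip":-0.45},{"dx":0,"dy":0,"dz":0,"twist":0,"grip":-0.45}]' >/dev/null; python3 st.py
python3 -m crank '[{"dx":0,"dy":0,"dz":0.005,"twist":0,"grip":-0.45},{"dx":0,"dy":0,"dz":0.015,"twist":0,"grip":-0.45},{"dx":0,"dy":0,"dz":0.03,"twist":0,"grip":-0.45},{"dx":0,"dy":0,"dz":0.05,"twist":0,"grip":-0.45},{"dx":0,"dy":0,"dz":0.08,"twist":0,"grip":-0.45}]' >/dev/null; python3 st.py
python3 -m crank '[{"dx":-0.01,"dy":-0.03,"dz":0.03,"twist":0,"grip":-0.45},{"dx":-0.02,"dy":-0.06,"dz":0.06,"twist":0,"grip":-0.45},{"dx":-0.02,"dy":-0.09,"dz":0.08,"twist":0,"grip":-0.45},{"dx":-0.02,"dy":-0.12,"dz":0.1,"twist":0,"grip":-0.45},{"dx":-0.02,"dy":-0.15,"dz":0.1,"twist":0,"grip":-0.45}]' >/dev/null; python3 st2.py
python3 - <<'E'
from h import *
im=save('side','s9'); g=cv2.cvtColor(im,cv2.COLOR_RGB2GRAY)
q=g[305:345,338:420]  # tray in side view
m=(q<70).astype(np.uint8); n,l,st,ce=cv2.connectedComponentsWithStats(m)
for a,c in zip(st[1:],ce[1:]):
    if a[4]>15: print(a,onz('side',c[0]+338,c[1]+305,.010))
t=save('top','t9'); g=cv2.cvtColor(t,cv2.COLOR_RGB2GRAY); g0=cv2.cvtColor(cv2.imread('pics/t0.png'),cv2.COLOR_BGR2GRAY)
d=(cv2.absdiff(g,g0)[262:324,252:300]>40).astype(np.uint8); n,l,st,ce=cv2.connectedComponentsWithStats(d)
for a,c in zip(st[1:],ce[1:]):
    if a[4]>8: print('top diff',a,onz('top',c[0]+252,c[1]+262,.01))
for nm,(x0,y0,x1,y1) in dict(amber=(195,240,235,272),small=(290,203,318,230),timer=(263,203,284,234)).items():
    print(nm,'mean change',cv2.absdiff(g,g0)[y0:y1,x0:x1].mean())
# locking arm unchanged in side view vs s3
a=cv2.imread('pics/s3.png')[225:250,310:335]; b=im[225:250,310:335,::-1]; print('arm diff',cv2.absdiff(a,np.ascontiguousarray(b)).mean())
E
```

```text
STATE 21.83 [0.4125 0.294  0.0162] yaw 0.11 F [ 0.5 -1.2  0.5] M [-0.061 -0.061  0.019] 0.0241 0.0
STATE 22.25 [0.4116 0.2928 0.0961] yaw 0.109 F [ 1.1  0.2 -0.2] M [ 0.066 -0.065 -0.001] 0.0239 0.0
AVG 22.87 [0.3926 0.1434 0.1972] yaw 0.108 F [-0.6 -0.9 -1. ] Mz -0.023 0.0241
[ 74   0   8  40 139] [0.33333272 0.2611389  0.01      ]
[ 15   7  16  18 169] [0.4327062  0.27661238 0.01      ]
[ 0 25  2 15 21] [0.4622053  0.34214743 0.01      ]
top diff [ 18  12   9  26 115] [0.41913218 0.29441964 0.01      ]
top diff [ 41  20   7  37 182] [0.38996693 0.24151089 0.01      ]
top diff [44 58  4  4 11] [0.3359728  0.23863816 0.01      ]
amber mean change 1.83515625
small mean change 1.4828042328042328
timer mean change 0.9354838709677419
arm diff 1.4677333333333333
```

The key shows up as one 60 mm long patch at (0.419, 0.294), lying near the middle of the tray. The bottles, the timer and the locking arm are unchanged. Handing in.

```bash
python3 -c "
from station import arm
print(arm.job_done())"
```

```text
the job is handed in; nothing more can be done
None
```

The job is handed in at about 23 s: the locking arm was turned to its stop under the keeper, the key was drawn out at the notch with under 2 N of pull and laid in the tray, and the bottles and timer were untouched, but I viewed 13 pictures where 10 were allowed.

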